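Drive the brass locating pin out of an optics mounting block into its catch tray

TASK

Push the orange catch tray fully home under the black mounting block, then take the red-handled punch from the wooden stand and drive the brass pin down out of its bore so that it drops into the tray; touch the pin with the punch only. Finish by hanging the punch back upright in the hole of the stand it came from, and leave the steel pin, the yellow hex driver and the lens undisturbed.

Things in the scene. Friction and masses are not known exactly. Their poses are not given: they have to be found in the camera images.
- tray (a joint): Orange catch tray sliding under the black mounting block, in m: 0 = fully home (end stop), grows as it stands out towards the robot; starts 0.06 to 0.08 out. About 2 N of friction; stays where left. Inside 76 mm (along its travel) by 116 mm, floor 8 mm and rim 45 mm above the bench, middle 95 mm beyond its knob; at home it lies right under both bores.
- tray_knob (a point): Centre of the tray's upright black knob (20 mm diameter, 32 mm tall, top 102 mm above the bench) on a 14 mm steel post at the tray's robot-side end; grip it from above or push it. The tray goes home along this frame's +x (level), y is level across it. The fixed block (90 mm along x, 170 along y, top 109 mm above the bench) has its middle 95 mm beyond the knob's home place.
- brass_pin_mid (a point): Centre of the brass pin, 24 mm diameter, 45 mm long, upright in one of the block's two vertical 26 mm bores, 70 mm apart. Top face 22.5 mm above this point, 4 mm proud of the block. Sprung balls in a groove hold it; a push down of 10 to 20 N frees it; once driven down 20 mm it drops out below (punch tip then 16 mm deep in the bore).
- steel_pin_mid (a point): Centre of the steel pin, the same but silver grey, in the other bore: leave it in place.
- punch_grip (a point): Grip point on the axis of the punch's red handle (24 mm diameter, from 32 mm below to 30 mm above it). Below: dark 34 mm collar, underside 38 mm below this point, then a 12 mm steel rod, flat tip 93 mm below this point. z is up along the tool. Hangs by its collar in a 22 mm hole of the fixed wooden stand (plate top 75 mm above the bench, 90 by 190 mm, two holes 100 mm apart).
- driver_grip (a point): Grip point of the yellow-handled hex driver, the same shape with a thin 6 mm rod, hanging in the stand's other hole: leave it in place.
- lens_mid (a point): A point on the axis, 50 mm above the bench, of a lens in a black round mount on a steel pedestal (52 mm across, 114 mm tall), standing loose on the bench: leave it alone.

How it is judged:
By the outcome, as a careful person would: the job done as asked, in the order asked, and still so for the second after the job is handed in, with the robot touching nothing.
It also fails if it takes over 58 s, if anything falls off the work surface, if the arm or the gripper's body presses on something with over 40 N, if the wrist force passes 120 N, or if a joint passes its speed limit or range.

ROBOT

A 6-joint arm with a two-finger parallel gripper is mounted at the origin on the work surface. World frame = base frame: x ahead of the robot, y to its left, z up, the work surface at z = 0. Lengths are in m, angles in rad, forces in N, time in s.
With the tool pointing down it reaches from about 0.275 to 1 m from the base axis. Payload 8.4 kg.
Tool frame: the origin (TCP) lies on the mounting face of the last link; the fingertips stand 173 mm ahead of it and the grasp point (between the pads) lies pinch_z ahead of it (pinch_z is the distance from the TCP to the grasp point, in m); z points along the fingers, y is the direction in which the jaws open and shut (so a half turn about z gives the same grasp; the last joint's range is limited). The gripper opens to 85 mm and grips with 20 to 120 N. Pads are 22 mm wide; open, the fingers measure 114 mm over their backs; the gripper's body (76 mm by 85 mm) begins 54 mm behind the grasp point. The pads swing forward as they close: fully open they stand 13 mm farther back than shut.
Start: joints at [1.136, 0.353, 1.633, -0, 1.155, -0.002], TCP at [0.262, 0.567, 0.405] pointing down, gripper open.
Joint ranges: [-2.63, 2.63], [-0.92, 2.1], [0.06, 2.66], [-1.3, 4.44], [0, 2.69], [-3.02, 3.02]. Speed limits (rad/s): [2.22, 2.22, 2.79, 3.14, 3.14, 3.14].

INTERFACE

Orientations are given as a unit quaternion [w, x, y, z].
In Python, from cell import state, read_camera, camera_params, finish_job, pinch_z gives the robot as it stands.
- The arm moves only by the tool drive_tool, never from a script. Its arguments are lists of equal length, an entry for each row: "linear": the shift along the world's x, y, z in mm, a list of three; "rotation": the turn, a rotation vector about the world's x, y, z in rad, a list of three; "claw": the closure in counts, from 0 (fully open) to 255 (shut). A call has 1 to 12 rows; each row is the pose to reach, as a shift and turn from the pose commanded when the call began; what a row does not reach only later rows make up. A row lasts 1/10 s, in which the tool goes at most 50 mm and 8.59 degrees, less where a joint would pass 70% of its speed; a pose out of reach is approached as far as the arm can. A call with a gripper value outside its range is refused whole. The fingers move at their own pace and stop on an object; "grip_force" is the grip in N (left out, the last holds). Time passes only in rows, so rows that repeat a pose let the fingers close. It gives the time, the measured TCP pose, the force and the opening at its end, in the units of the state.
- state(): the state, without advancing time (a new reading comes with each control period).
- read_camera(name): name is "scene" or "top" or "wrist"; returns the picture (480x640x3 uint8, blue, green, red); there is no depth.
- camera_params(name): a dict with "intrinsics" (3x3 intrinsics, pixels), "pose" (4x4, takes a point from camera to world coordinates); the wrist camera has in their place "mount" (4x4, takes a point from camera to tool coordinates, whose origin is the TCP and whose axes are the flange's). Camera axes: x right, y up, looking along -z (the intrinsics and any distortion apply to the point x, -y, -z); pixel columns grow to the right and rows downward; lengths in m; the calibration is good to about 2 mm. A picture is of the moment at which its call begins: read the wrist's pose just before it. camera_params takes no time and is no camera call.
- finish_job(): hands the job in, once; it reports no verdict.
The state is a dict: "time_s": time; "qpos": joint angles; "joint_velocities": joint speeds; "tau": joint torques, N m; "tool_pos": TCP position; "ee_rot": TCP orientation; "ft_force": force on the tool from outside, world axes, zero at the start; "moment": the same for the moment, N m; "grip_width": finger opening in m.
Only numpy, scipy, OpenCV 4.12 (cv2) and the standard library are available. Lean on these libraries where they do the work, as an engineer would, in place of code of your own. Each camera call takes 0.05 s, during which the arm holds its last target.

## Working session

There is one attempt and no reset: what is moved stays moved. The work goes in short steps, Python scripts to look and compute and a tool call to move; the robot and the scene stay as the last step left them, time stands still between calls to the robot, and variables do not carry over. Pictures are saved under pics/ and viewed, and the job is handed in when it is done.

Besides the shell and the picture viewer there is one more tool, called after "Call:" as a command line: name --argument value ..., lists and objects as JSON in quotes. drive_tool: Moves the arm, as the interface text tells. Its arguments: {"type":"object","properties":{"linear":{"type":"array","items":{"type":"array","items":{"type":"number"}}},"rotation":{"type":"array","items":{"type":"array","items":{"type":"number"}}},"claw":{"type":"array","items":{"type":"number"}},"grip_force":{"type":"number"}},"required":["linear","rotation","claw"]}

```bash
ls; mkdir -p pics
python3 - <<'E'
from cell import *
import cv2,json
print(state());print(pinch_z() if callable(pinch_z) else pinch_z)
for n in("scene","top","wrist"):
    print(n,camera_params(n))
    cv2.imwrite(f"pics/{n}0.png",read_camera(n))
E
```

```text
pics
{'time_s': 0.0, 'qpos': array([ 1.13559243e+00,  3.53646051e-01,  1.63412258e+00,  2.30930342e-05,
        1.15518187e+00, -2.41910207e-03]), 'joint_velocities': array([ 0.00027437, -0.0002036 , -0.00173253,  0.00042876, -0.00050214,
        0.00014125]), 'tau': array([ 7.72025669e-04, -6.05261564e+01, -3.42067409e+01, -3.20624747e-05,
        9.54378425e-03,  5.16747707e-05]), 'tool_pos': array([0.26203697, 0.56716603, 0.40396777]), 'ee_rot': array([-1.57682519e-04,  2.14712073e-01,  9.76677155e-01, -6.60444253e-04]), 'ft_force': array([ 0.16961381,  0.36627332, -0.87812145]), 'moment': array([-0.05853154,  0.02416944, -0.0267489 ]), 'grip_width': 0.08530738933683542}
0.1547
scene {'intrinsics': array([[584.00609202,   0.        , 322.33015201],
       [  0.        , 584.00609202, 240.37164328],
       [  0.        ,   0.        ,   1.        ]]), 'pose': array([[-7.15950107e-01, -5.04420914e-01,  4.82674823e-01,
         1.18712173e+00],
       [ 6.98150750e-01, -5.16303070e-01,  4.96000675e-01,
         5.82033583e-01],
       [-9.86620412e-04,  6.92091526e-01,  7.21809079e-0
[... 370 characters left out ...]
99945956, -0.02790407, -0.01737679, -0.05407578],
       [-0.02244011,  0.19287234,  0.98096723,  0.97784741],
       [ 0.        ,  0.        ,  0.        ,  1.        ]])}
wrist {'intrinsics': array([[417.62369207,   0.        , 324.12757269],
       [  0.        , 417.62369207, 238.48247787],
       [  0.        ,   0.        ,   1.        ]]), 'mount': array([[ 4.41460183e-06,  9.66276580e-01,  2.57506450e-01,
         6.49320282e-02],
       [ 9.99999996e-01,  1.80322601e-05, -8.48085647e-05,
         4.15753691e-04],
       [-8.65919531e-05,  2.57506449e-01, -9.66276576e-01,
         3.10469883e-02],
       [ 0.00000000e+00,  0.00000000e+00,  0.00000000e+00,
         1.00000000e+00]])}
```

View pics/scene0.png

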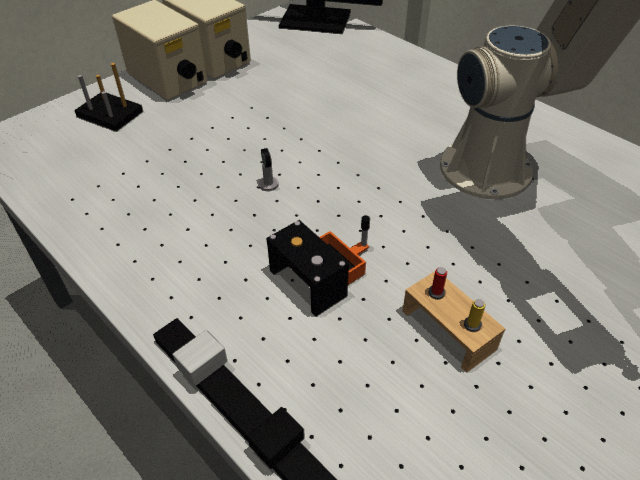

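View pics/top0.png

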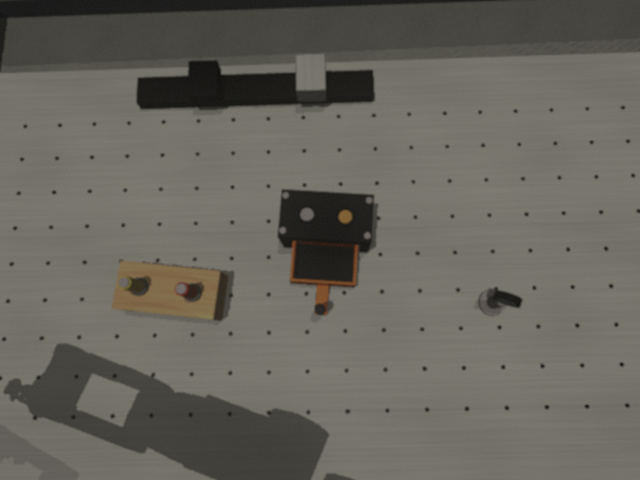

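View pics/wrist0.png

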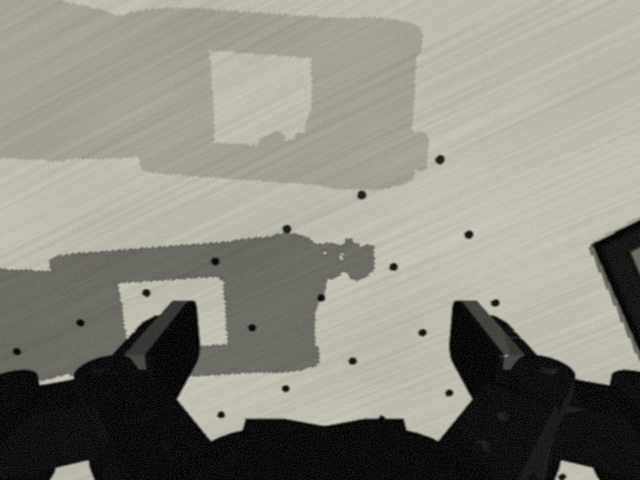

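```bash
cat > h.py <<'E'
import cv2,numpy as np
from cell import *
def ray(n,u,v,T=None):
    p=camera_params(n);K=p["intrinsics"];P=p["pose"] if T is None else T
    d=np.linalg.inv(K)@[u,v,1];d=np.array([d[0],-d[1],-d[2]])
    return P[:3,3],P[:3,:3]@d
def onz(n,u,v,z,T=None):
    o,d=ray(n,u,v,T);return o+d*(z-o[2])/d[2]
def proj(n,X,T=None):
    p=camera_params(n);P=p["pose"] if T is None else T
    c=P[:3,:3].T@(np.array(X)-P[:3,3]);q=p["intrinsics"]@[c[0],-c[1],-c[2]];return q[:2]/q[2]
def wristT():
    from scipy.spatial.transform import Rotation as R
    s=state();w=s["ee_rot"];M=np.eye(4);M[:3,:3]=R.from_quat([w[1],w[2],w[3],w[0]]).as_matrix();M[:3,3]=s["tool_pos"]
    return M@camera_params("wrist")["mount"]
def blobs(m,amin=20):
    n,l,s,c=cv2.connectedComponentsWithStats(m.astype(np.uint8));return [(s[i].tolist(),c[i].round(1).tolist()) for i in range(1,n) if s[i][4]>=amin]
def crop(img,x0,x1,y0,y1,k,fn):cv2.imwrite(fn,cv2.resize(img[y0:y1,x0:x1],None,fx=k,fy=k,interpolation=cv2.INTER_CUBIC))
E
python3 - <<'E'
from h import *
t=cv2.imread("pics/top0.png");s=cv2.imread("pics/scene0.png")
crop(t,110,380,180,330,2.9,"pics/t0c.png");crop(s,255,515,210,375,3,"pics/s0c.png")
for n,i in(("top",t),("scene",s)):
    hsv=cv2.cvtColor(i,cv2.COLOR_BGR2HSV);H,S,V=cv2.split(hsv)
    print(n,"red",blobs(((H<6)|(H>172))&(S>150)&(V>50)))
    print(n,"or",blobs((H>=6)&(H<22)&(S>150)&(V>90)))
    print(n,"yel",blobs((H>=22)&(H<32)&(S>120)&(V>80)))
E
```

```text
top red []
top or [([291, 241, 67, 63, 530], [323.6, 280.1])]
top yel [([121, 277, 11, 13, 37], [127.5, 284.2])]
scene red [([432, 271, 15, 24, 230], [438.2, 283.1])]
scene or [([319, 232, 50, 41, 279], [351.6, 250.1]), ([291, 237, 11, 9, 76], [296.2, 240.8])]
scene yel [([214, 22, 17, 11, 81], [222.3, 26.9]), ([166, 41, 17, 12, 96], [174.2, 46.6]), ([473, 300, 12, 28, 92], [478.3, 312.7])]
```

View pics/t0c.png

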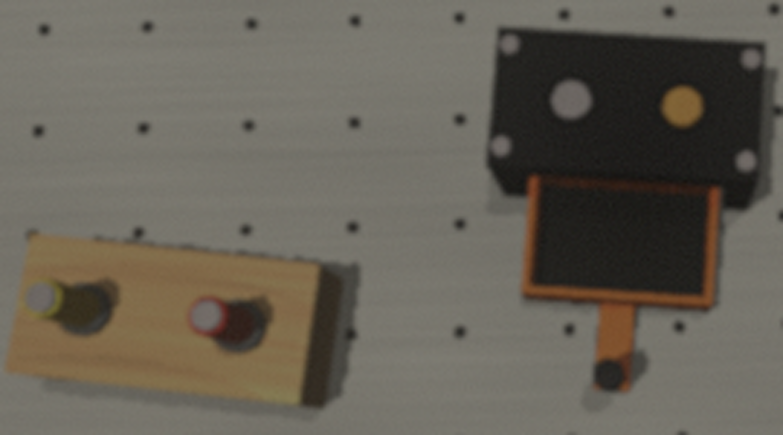

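View pics/s0c.png

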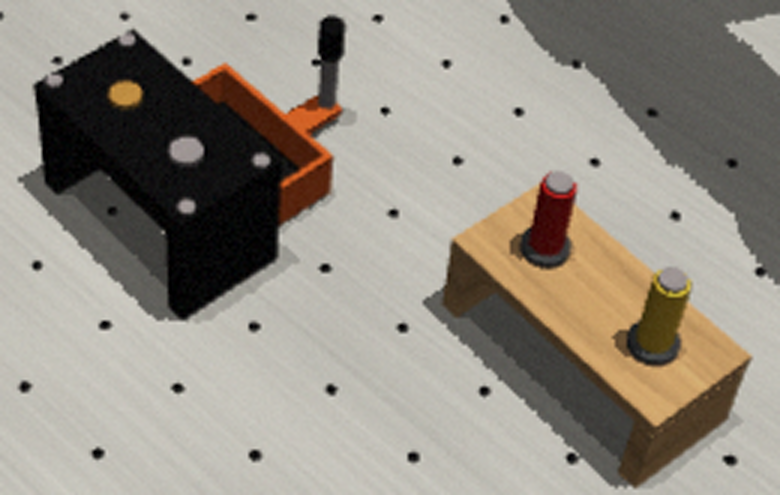

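Run:
```python
from h import *
def tc(u,v):return 110+(u+.5)/2.9-.5,180+(v+.5)/2.9-.5
def sc(u,v):return 255+(u+.5)/3-.5,210+(v+.5)/3-.5
for nm,a,b,z in(("brass",(683,107),(125,94),.113),("steel",(571,100),(187,150),.113),("punch",(208,317),(559,183),.143),("driver",(43,299),(673,279),.143),("knob",(609,373),(332,22),.102),("bL",(510,44),(187,206),.109),("bR",(751,59),(54,80),.109),("nL",(501,146),(261,160),.109),("nR",(746,161),(127,40),.109)):
    A=tc(*a);B=sc(*b)
    p=onz("top",*A,z);q=onz("scene",*B,z)
    o1,d1=ray("top",*A);o2,d2=ray("scene",*B)
    M=np.c_[d1,-d2];t=np.linalg.lstsq(M,o2-o1,rcond=None)[0]
    x=(o1+d1*t[0]+o2+d2*t[1])/2
    print(nm,p[:2].round(4),q[:2].round(4),"tri",x.round(4))
```

```text
brass [ 0.6228 -0.0803] [ 0.6222 -0.0785] tri [ 0.6223 -0.0796  0.1125]
steel [ 0.6294 -0.0105] [ 0.6278 -0.0087] tri [ 0.6286 -0.0096  0.1132]
punch [0.4962 0.2044] [0.491  0.2035] tri [0.495  0.2043 0.1469]
driver [0.5095 0.3031] [0.5033 0.3027] tri [0.508  0.3028 0.1471]
knob [ 0.46   -0.0301] [ 0.4529 -0.0329] tri [ 0.4588 -0.0293  0.1086]
bL [0.6681 0.0278] [0.6607 0.0254] tri [0.6652 0.0282 0.1155]
bR [ 0.6536 -0.1242] [ 0.6471 -0.1278] tri [ 0.6513 -0.1232  0.1157]
nL [0.6021 0.034 ] [0.5951 0.0313] tri [0.5999 0.0343 0.1154]
nR [ 0.5881 -0.1183] [ 0.5812 -0.1213] tri [ 0.5861 -0.1171  0.1156]
```

Call:
drive_tool --linear '[[197,-597,0],[197,-597,0],[197,-597,0],[197,-597,0],[197,-597,0],[197,-597,0],[197,-597,0],[197,-597,0],[197,-597,-60],[197,-597,-60],[197,-597,-60],[197,-597,-60]]' --rotation '[[0,0,0.341],[0,0,0.341],[0,0,0.341],[0,0,0.341],[0,0,0.341],[0,0,0.341],[0,0,0.341],[0,0,0.341],[0,0,0.341],[0,0,0.341],[0,0,0.341],[0,0,0.341]]' --claw '[0,0,0,0,0,0,0,0,0,0,0,0]' --grip_force 30

```text
time_s: 1.35
tool_pos: [0.4482, 0.0018, 0.3536]
ee_rot: [0.0, 0.046, 0.999, 0.0]
ft_force: [0.3, 0.2, 0.8]
grip_width: 0.0854
```

Call:
drive_tool --linear '[[11,-31,-34],[11,-31,-34],[11,-31,-34]]' --rotation '[[0,0,0],[0,0,0],[0,0,0]]' --claw '[0,0,0]'

```text
time_s: 1.65
tool_pos: [0.4588, -0.0277, 0.3192]
ee_rot: [-0.001, 0.047, 0.999, 0.0]
ft_force: [0.5, -0.2, 0.3]
grip_width: 0.0857
```

Run:
```python
from h import *
T=wristT();print(state()["tool_pos"],state()["ee_rot"]);i=read_camera("wrist");cv2.imwrite("pics/w1.png",i);np.save("w1T.npy",T)
for p in((.459,-.0295,.102),(.6223,-.0796,.113),(.6286,-.0096,.113)):print(proj("wrist",p,T))
```

```text
[ 0.45880972 -0.0277115   0.31924283] [-1.19310010e-03  4.70150174e-02  9.98893461e-01  1.32477297e-04]
[319.50822526 271.38907406]
[257.13526917 567.03496926]
[385.3918179  566.57439571]
```

View pics/w1.png

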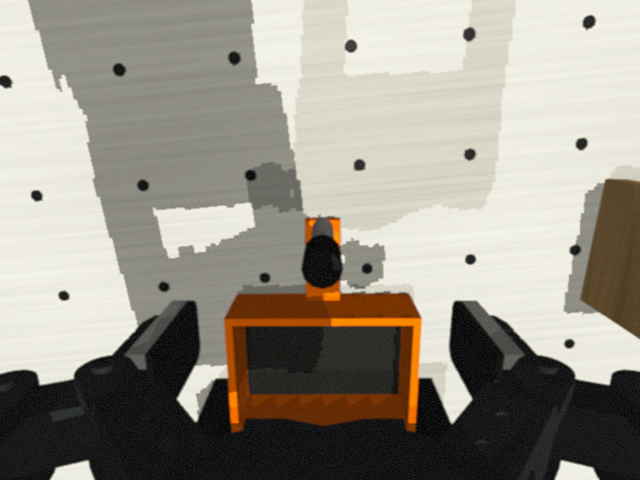

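Call:
drive_tool --linear '[[-2,0,-40],[-2,0,-77],[-2,0,-77],[-2,0,-77],[-2,0,-77],[-2,0,-77],[-2,0,-77],[-2,0,-77]]' --rotation '[[0,0,0],[0,0,0],[0,0,0],[0,0,0],[0,0,0],[0,0,0],[0,0,0],[0,0,0]]' --claw '[0,0,60,160,255,255,255,255]'

```text
time_s: 2.5
tool_pos: [0.4578, -0.0282, 0.2448]
ee_rot: [0.001, 0.045, 0.999, -0.001]
ft_force: [-2.9, -11.3, 11.3]
grip_width: 0.0193
```

Call:
drive_tool --linear '[[15,-1.4,0],[35,-3.2,0],[52,-4.8,0],[60,-5.5,0],[64,-5.9,0],[67,-6.1,0],[67,-6.1,0]]' --rotation '[[0,0,0],[0,0,0],[0,0,0],[0,0,0],[0,0,0],[0,0,0],[0,0,0]]' --claw '[255,255,255,255,255,255,255]'

```text
time_s: 3.2
tool_pos: [0.5252, -0.0344, 0.2449]
ee_rot: [0.002, 0.046, 0.999, -0.001]
ft_force: [-0.5, -10.7, 6.8]
grip_width: 0.019
```

Call:
drive_tool --linear '[[2,-0.2,0],[4,-0.4,0],[6,-0.5,0],[6,-0.5,0]]' --rotation '[[0,0,0],[0,0,0],[0,0,0],[0,0,0]]' --claw '[255,255,255,255]'

```text
time_s: 3.6
tool_pos: [0.5309, -0.0349, 0.2448]
ee_rot: [0.001, 0.046, 0.999, -0.001]
ft_force: [-1.1, -9.4, 8.1]
grip_width: 0.0191
```

Call:
drive_tool --linear '[[2,-0.2,0],[4,-0.4,0],[4,-0.4,0]]' --rotation '[[0,0,0],[0,0,0],[0,0,0]]' --claw '[255,255,255]'

```text
time_s: 3.9
tool_pos: [0.5323, -0.0351, 0.2447]
ee_rot: [-0.002, 0.046, 0.999, -0.001]
ft_force: [-16.3, -8.4, 22.6]
grip_width: 0.0188
```

Call:
drive_tool --linear '[[0,0,0],[0,0,0],[0,0,0],[0,0,30],[0,0,80],[0,60,110],[-10,110,110],[-20,150,110],[-37,210,110],[-37,239,90],[-37,239,75],[-37,239,75]]' --rotation '[[0,0,0],[0,0,0],[0,0,0],[0,0,0],[0,0,0],[0,0,0],[0,0,0],[0,0,0],[0,0,0],[0,0,0],[0,0,0],[0,0,0]]' --claw '[0,0,0,0,0,0,0,0,0,0,0,0]'

```text
time_s: 5.1
tool_pos: [0.496, 0.2061, 0.3162]
ee_rot: [-0.001, 0.044, 0.999, -0.001]
ft_force: [0.3, -0.6, 0.3]
grip_width: 0.0857
```

Run:
```python
from h import *
T=wristT();s=state();print(s["tool_pos"],s["ee_rot"],s["ft_force"]);i=read_camera("wrist");cv2.imwrite("pics/w2.png",i);np.save("w2T.npy",T)
j=read_camera("scene");crop(j,255,515,210,375,3,"pics/s2c.png");cv2.imwrite("pics/s2.png",j)
for p in((.495,.2043,.147),(.508,.3028,.147)):print(proj("wrist",p,T))
```

```text
[0.49598305 0.20608458 0.31623933] [-1.44808062e-03  4.44172844e-02  9.99011807e-01 -6.46124664e-04] [ 0.26940188 -0.57304132  0.31372   ]
[318.56861638 312.72641681]
[592.98881972 323.59668063]
```

View pics/w2.png

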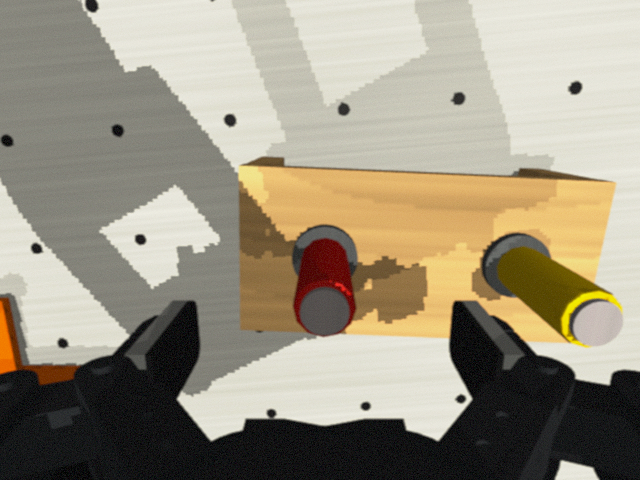

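View pics/s2c.png

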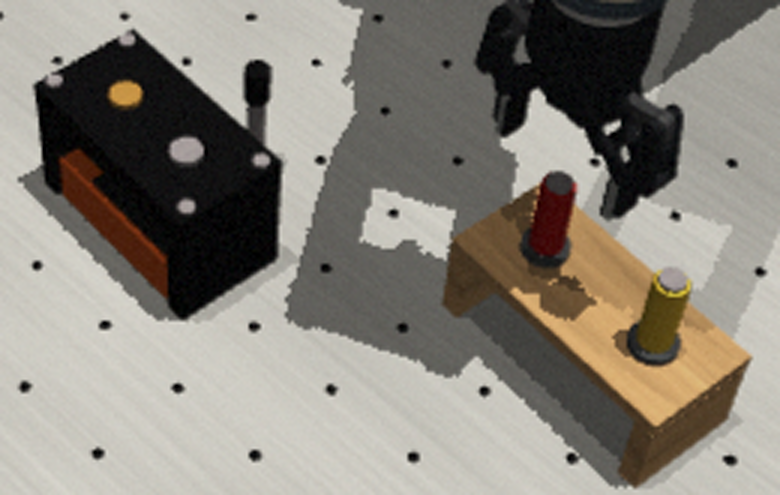

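Call:
drive_tool --linear '[[-2,0,-25],[-2,0,-48],[-2,0,-48],[-2,0,-48],[-2,0,-48],[-2,0,-48],[-2,0,-48],[-2,0,-48],[-2,0,-48]]' --rotation '[[0,0,0],[0,0,0],[0,0,0],[0,0,0],[0,0,0],[0,0,0],[0,0,0],[0,0,0],[0,0,0]]' --claw '[0,0,0,60,140,255,255,255,255]' --grip_force 100

```text
time_s: 6.1
tool_pos: [0.4954, 0.205, 0.2709]
ee_rot: [0.001, 0.046, 0.999, 0.0]
ft_force: [-1.4, 0.1, 7.2]
grip_width: 0.0222
```

Call:
drive_tool --linear '[[0,0,10],[0,0,30],[0,0,60],[0,0,90],[0,0,130],[0,0,140],[0,0,140]]' --rotation '[[0,0,0],[0,0,0],[0,0,0],[0,0,0],[0,0,0],[0,0,0],[0,0,0]]' --claw '[255,255,255,255,255,255,255]'

```text
time_s: 6.8
tool_pos: [0.4953, 0.2049, 0.4119]
ee_rot: [0.002, 0.046, 0.999, 0.001]
ft_force: [0.5, 0.2, -2.5]
grip_width: 0.022
```

Run:
```python
from h import *
T=wristT();s=state();print(s["tool_pos"],s["ee_rot"],s["ft_force"]);i=read_camera("wrist");cv2.imwrite("pics/w3.png",i);np.save("w3T.npy",T)
j=read_camera("scene");crop(j,380,530,150,330,3.3,"pics/s3c.png");cv2.imwrite("pics/s3.png",j)
```

```text
[0.49533327 0.20494897 0.41186089] [1.66064618e-03 4.58415558e-02 9.98947058e-01 7.54619077e-04] [ 0.50305543  0.24319326 -2.47468963]
```

View pics/w3.png

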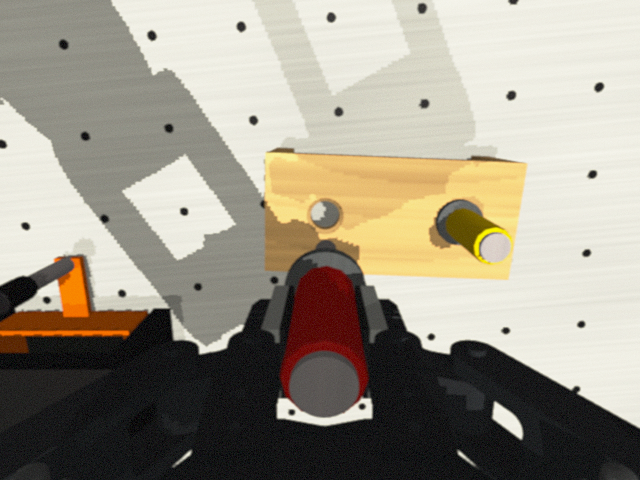

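View pics/s3c.png

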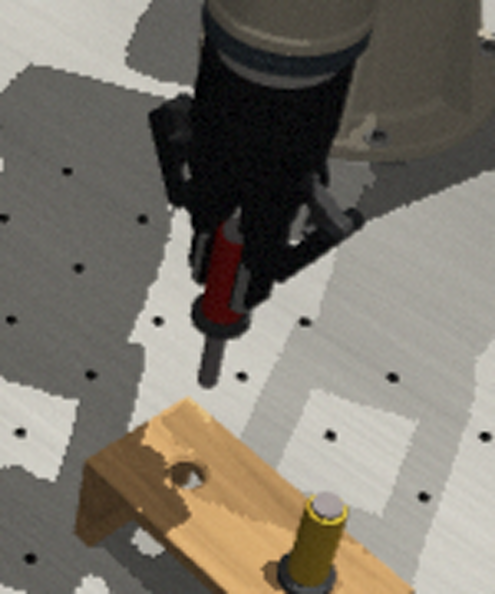

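Run:
```python
from h import *
T=np.load("w3T.npy")
print("hole",onz("wrist",324.5,213,.075,T), "hole scene",onz("scene",380+187.5/3.3-.35,150+474.5/3.3-.35,.075))
R=T@np.linalg.inv(camera_params("wrist")["mount"]);print("tool z",R[:3,2])
z=.4119-.2509
for zz in (z-.002,z,z+.002):
    print("tip scene at z",zz,onz("scene",380+207.5/3.3-.35,150+383/3.3-.35,zz))
print(onz("wrist",324,383,z+.093+.034,T), proj("wrist",(.4953,.205,z+.127),T))
```

```text
hole [0.49359078 0.20634808 0.075     ] hole scene [0.49310431 0.20583631 0.075     ]
tool z [ 0.00338698  0.00135542 -0.99999335]
tip scene at z 0.15899999999999997 [0.49131044 0.20456792 0.159     ]
tip scene at z 0.16099999999999998 [0.49292776 0.20544529 0.161     ]
tip scene at z 0.16299999999999998 [0.49454507 0.20632266 0.163     ]
[0.49362032 0.20564954 0.288     ] [322.06292843 388.9603801 ]
```

Call:
drive_tool --linear '[[129,-284,0],[129,-284,0],[129,-284,0],[129,-284,0],[129,-284,0],[129,-284,0],[129,-284,0],[129,-284,0],[129,-284,-20],[129,-284,-36],[129,-284,-36]]' --rotation '[[0,0,0],[0,0,0],[0,0,0],[0,0,0],[0,0,0],[0,0,0],[0,0,0],[0,0,0],[0,0,0],[0,0,0],[0,0,0]]' --claw '[255,255,255,255,255,255,255,255,255,255,255]'

```text
time_s: 8.0
tool_pos: [0.6224, -0.0776, 0.3704]
ee_rot: [-0.003, 0.045, 0.999, 0.0]
ft_force: [-1.5, 0.3, -1.2]
grip_width: 0.0219
```

Run:
```python
from h import *
T=wristT();s=state();print(s["tool_pos"],s["ee_rot"],s["ft_force"]);i=read_camera("wrist");cv2.imwrite("pics/w4.png",i);np.save("w4T.npy",T)
j=read_camera("scene");crop(j,230,390,150,330,3.3,"pics/s4c.png");cv2.imwrite("pics/s4.png",j)
```

```text
[ 0.62244942 -0.0776376   0.37041616] [-3.29287439e-03  4.53888655e-02  9.98963855e-01  4.74562402e-04] [-1.47588122  0.265254   -1.15223583]
```

View pics/w4.png

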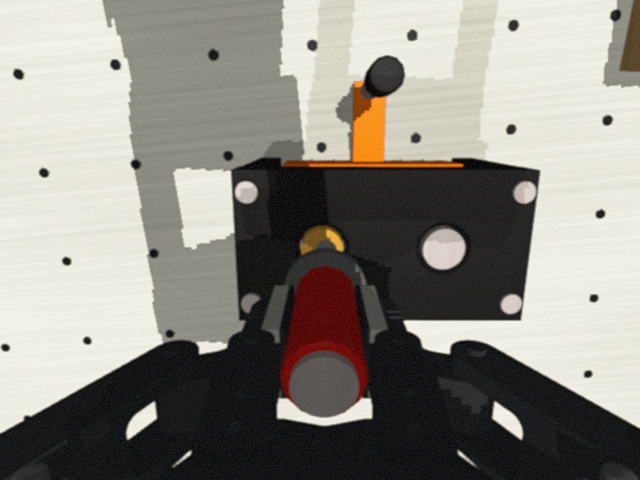

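View pics/s4c.png

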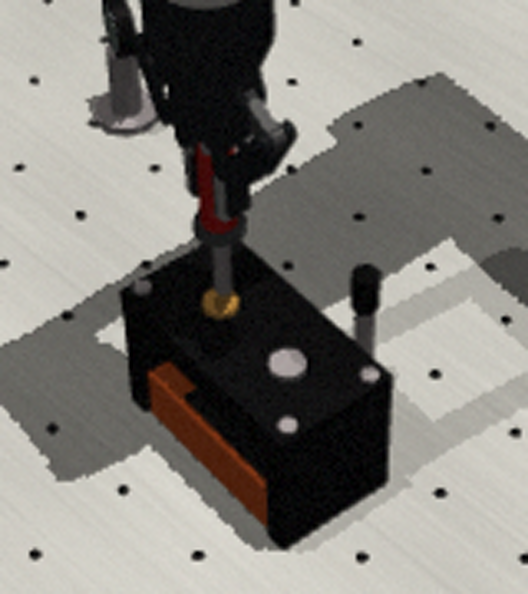

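Run:
```python
from h import *
T=np.load("w4T.npy")
print("knob",onz("wrist",387,74,.102,T),"steel",onz("wrist",444,248,.113,T),"brassleft/right edges",onz("wrist",299.5,245,.113,T),onz("wrist",346,245,.113,T))
for u,v,z,n in((223.5,297,.1195,"tip"),(220.5,304,.113,"brass"),(287.5,362,.113,"steel")):
    print(n,onz("scene",230+u/3.3-.35,150+v/3.3-.35,z))
```

```text
knob [ 0.53192938 -0.03513171  0.102     ] steel [ 0.62804602 -0.00964097  0.113     ] brassleft/right edges [ 0.61888424 -0.09068786  0.113     ] [ 0.62126534 -0.06460135  0.113     ]
tip [ 0.62198319 -0.07518458  0.1195    ]
brass [ 0.6235703  -0.07664455  0.113     ]
steel [ 0.62754212 -0.00969815  0.113     ]
```

Call:
drive_tool --linear '[[0,-1,-3],[0,-1,-6],[0,-1,-9],[0,-1,-12],[0,-1,-15],[0,-1,-18],[0,-1,-20]]' --rotation '[[0,0,0],[0,0,0],[0,0,0],[0,0,0],[0,0,0],[0,0,0],[0,0,0]]' --claw '[255,255,255,255,255,255,255]'

```text
time_s: 8.8
tool_pos: [0.6244, -0.0803, 0.3544]
ee_rot: [0.001, 0.046, 0.999, -0.0]
ft_force: [-0.2, -0.4, 4.4]
grip_width: 0.0219
```

Call:
drive_tool --linear '[[0,0,-3],[0,0,-6],[0,0,-9],[0,0,-12],[0,0,-15],[0,0,-16],[0,0,-16]]' --rotation '[[0,0,0],[0,0,0],[0,0,0],[0,0,0],[0,0,0],[0,0,0],[0,0,0]]' --claw '[255,255,255,255,255,255,255]'

```text
time_s: 9.5
tool_pos: [0.624, -0.0802, 0.3375]
ee_rot: [-0.0, 0.046, 0.999, 0.0]
ft_force: [0.1, 1.1, -2.0]
grip_width: 0.0219
```

Run:
```python
from h import *
s=state();print(s["tool_pos"],s["ft_force"])
j=read_camera("scene");crop(j,230,390,150,330,3.3,"pics/s5c.png")
```

```text
[ 0.62396464 -0.08017004  0.33747542] [ 0.1461757   1.07346436 -2.02201392]
```

View pics/s5c.png

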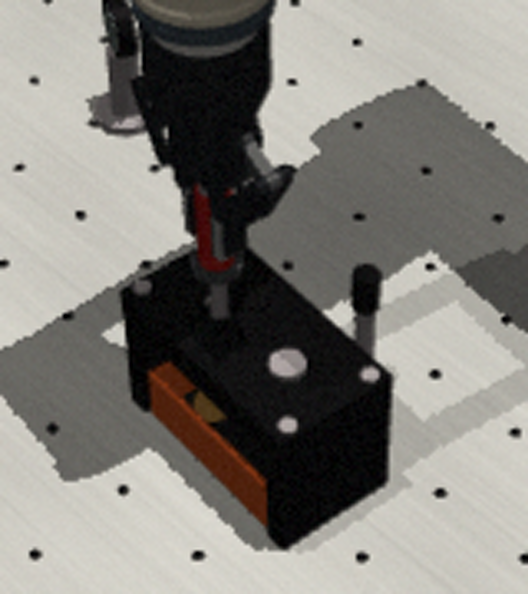

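Call:
drive_tool --linear '[[0,0,20],[0,0,50],[0,0,75],[-20,50,75],[-129,285,75],[-129,285,75],[-129,285,75],[-129,285,75],[-129,285,75],[-129,285,75],[-129,285,75],[-129,285,75]]' --rotation '[[0,0,0],[0,0,0],[0,0,0],[0,0,0],[0,0,0],[0,0,0],[0,0,0],[0,0,0],[0,0,0],[0,0,0],[0,0,0],[0,0,0]]' --claw '[255,255,255,255,255,255,255,255,255,255,255,255]'

```text
time_s: 10.75
tool_pos: [0.4953, 0.2046, 0.4131]
ee_rot: [0.0, 0.045, 0.999, -0.0]
ft_force: [-0.3, -0.1, -1.3]
grip_width: 0.0219
```

Run:
```python
from h import *
T=wristT();s=state();print(s["tool_pos"],s["ee_rot"],s["ft_force"]);i=read_camera("wrist");cv2.imwrite("pics/w6.png",i);np.save("w6T.npy",T)
j=read_camera("scene");crop(j,380,530,150,330,3.3,"pics/s6c.png");cv2.imwrite("pics/s6.png",j);crop(j,255,390,200,330,4,"pics/s6b.png")
```

```text
[0.4952963  0.20459409 0.41310915] [ 3.30001964e-04  4.54601841e-02  9.98966081e-01 -1.79846582e-04] [-0.30096918 -0.0516101  -1.3226599 ]
```

View pics/w6.png

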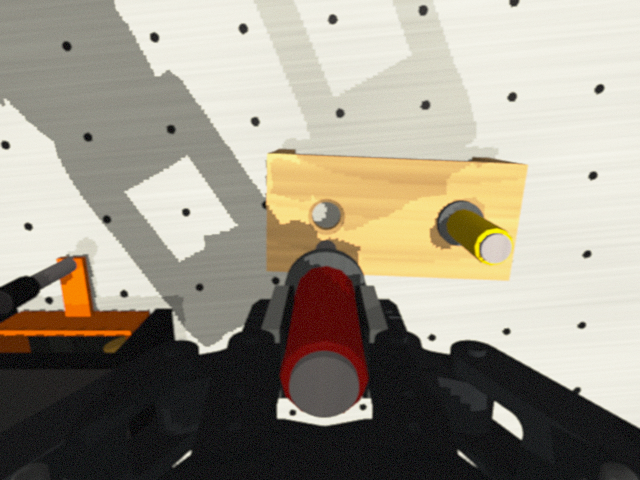

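View pics/s6c.png

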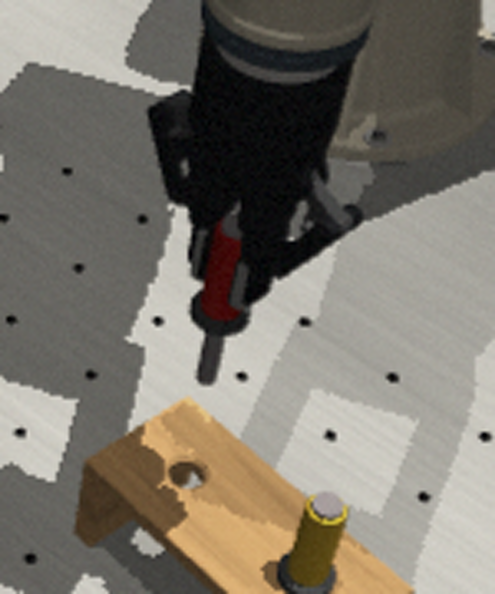

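View pics/s6b.png

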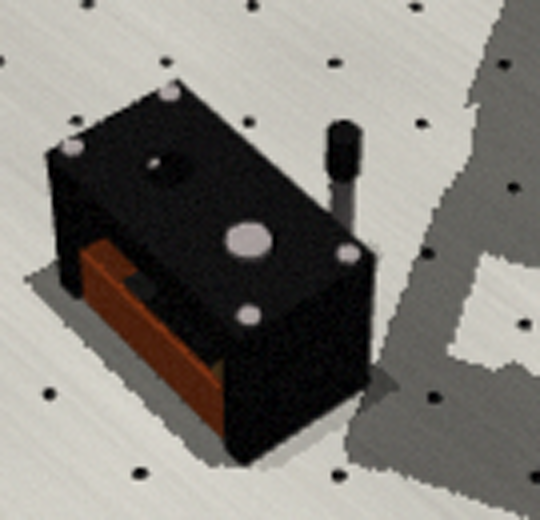

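Call:
drive_tool --linear '[[0,0.5,-20],[0,0.5,-50],[0,0.5,-70],[0,0.5,-85],[0,0.5,-100],[0,0.5,-115],[0,0.5,-130],[0,0.5,-134],[0,0.5,-134]]' --rotation '[[0,0,0],[0,0,0],[0,0,0],[0,0,0],[0,0,0],[0,0,0],[0,0,0],[0,0,0],[0,0,0]]' --claw '[255,255,255,255,255,255,255,255,255]'

```text
time_s: 11.75
tool_pos: [0.4954, 0.2044, 0.2785]
ee_rot: [-0.001, 0.047, 0.999, -0.0]
ft_force: [-0.2, 0.4, -2.2]
grip_width: 0.022
```

Call:
drive_tool --linear '[[0,0,-4],[0,0,-6],[0,0,-7],[0,0,-7]]' --rotation '[[0,0,0],[0,0,0],[0,0,0],[0,0,0]]' --claw '[255,255,255,255]'

```text
time_s: 12.15
tool_pos: [0.4951, 0.2053, 0.2721]
ee_rot: [0.0, 0.046, 0.999, 0.0]
ft_force: [0.7, 0.6, -1.1]
grip_width: 0.0218
```

Call:
drive_tool --linear '[[0,0,-1],[0,0,-1],[0,0,-1],[0,0,-1],[0,0,-1],[0,0,-1],[0,0,-1]]' --rotation '[[0,0,0],[0,0,0],[0,0,0],[0,0,0],[0,0,0],[0,0,0],[0,0,0]]' --claw '[255,200,150,100,40,0,0]' --grip_force 20

```text
time_s: 12.85
tool_pos: [0.4951, 0.2053, 0.271]
ee_rot: [0.0, 0.046, 0.999, 0.0]
ft_force: [0.1, -0.2, -0.4]
grip_width: 0.0854
```

Call:
drive_tool --linear '[[0,0,15],[0,0,45],[0,0,90],[0,0,130],[-40,0,150],[-90,0,150],[-130,20,150],[-160,60,150],[-160,60,150]]' --rotation '[[0,0,0],[0,0,0],[0,0,0],[0,0,0],[0,0,0],[0,0,0],[0,0,0],[0,0,0],[0,0,0]]' --claw '[0,0,0,0,0,0,0,0,0]'

```text
time_s: 13.75
tool_pos: [0.3319, 0.2681, 0.4214]
ee_rot: [-0.0, 0.044, 0.999, 0.001]
ft_force: [0.2, 0.0, -0.0]
grip_width: 0.0852
```

Run:
```python
from h import *
s=state();print(s["time_s"],s["tool_pos"],s["ft_force"],s["grip_width"])
j=read_camera("scene");crop(j,240,515,140,375,2.8,"pics/s7c.png");cv2.imwrite("pics/s7.png",j)
t=read_camera("top");crop(t,110,540,180,330,1.8,"pics/t7c.png");cv2.imwrite("pics/t7.png",t)
s0=cv2.imread("pics/scene0.png")
for n,(x0,x1,y0,y1) in dict(lens=(250,285,140,195),steel=(308,327,252,268),driver=(462,490,295,335),punch=(425,452,262,300)).items():
    print(n,np.abs(s0[y0:y1,x0:x1].astype(int)-j[y0:y1,x0:x1]).mean().round(2))
```

```text
13.75 [0.33185152 0.26812406 0.42138524] [ 0.22834571  0.00671183 -0.03117093] 0.08520298538071491
lens 1.99
steel 2.88
driver 13.52
punch 19.83
```

View pics/s7c.png

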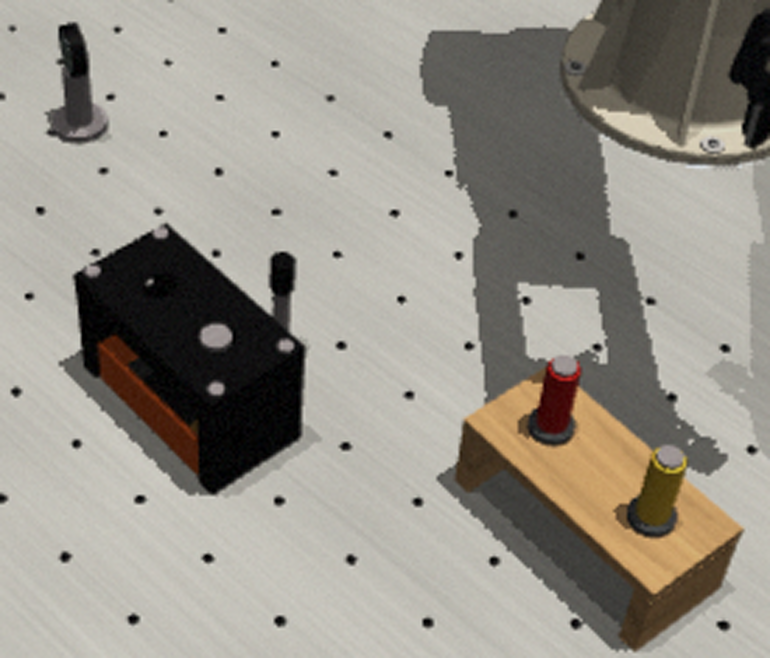

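View pics/t7c.png

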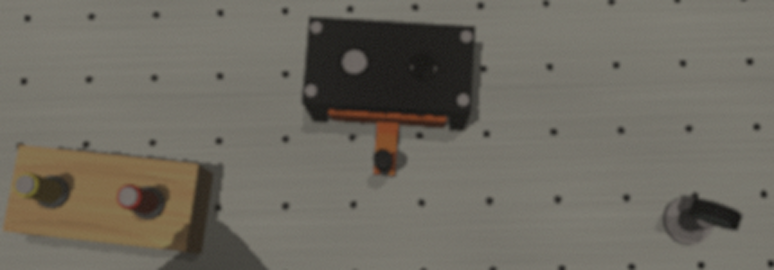

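Run:
```python
from h import *
print("knob",onz("top",110+383.5/1.8-.25,180+159/1.8-.25,.104), onz("scene",240+283.5/2.8-.3,140+262/2.8-.3,.104))
a=cv2.imread("pics/scene0.png");b=cv2.imread("pics/s7.png")
for nm,lo,hi in(("red",172,186),("yel",22,32)):
  for i in(a,b):
    H,S,V=cv2.split(cv2.cvtColor(i,cv2.COLOR_BGR2HSV));H=H.astype(int);H[H<6]+=180
    print(nm,[x for x in blobs((H>=lo)&(H<hi)&(S>120)&(V>40)) if x[1][1]>200])
t=cv2.imread("pics/t7.png");crop(t,270,390,180,320,4.2,"pics/t7k.png")
```

```text
knob [ 0.53122471 -0.03735128  0.104     ] [ 0.53060503 -0.03391496  0.104     ]
red [([431, 269, 16, 26, 245], [438.1, 283.0])]
red [([432, 269, 15, 26, 249], [438.3, 282.7])]
yel [([467, 300, 18, 28, 241], [475.0, 315.2])]
yel [([467, 300, 18, 28, 230], [475.0, 315.3])]
```

View pics/t7k.png

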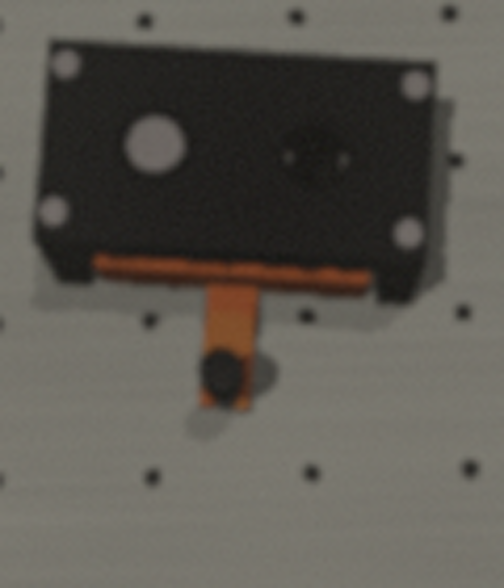

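```bash
python3 -c "
from cell import *
print(finish_job())"
```

```text
the job is handed in; nothing more can be done
None
```

The job is handed in at about 14 s: the tray is home, the brass pin is in it, and the punch is back in its own hole.

- **Tray:** I gripped the knob and pushed until it stalled against the end stop at about 16 N. The knob now measures (0.531, −0.036), within about 1 mm of the home position worked out from the block.
- **Brass pin:** I drove it down with the punch only, with the tip about 20 mm deep in the bore. Pictures taken during and after the drive show the pin in the tray. The last views show the bore empty.
- **Punch:** It did not slip in the grip, and it now hangs upright in the hole it came from. The red handle is within 0.3 px of its starting place in the scene picture.
- **Left alone:** The driver's yellow handle is within 0.1 px of its start. The image patches of the lens and the steel pin match the first picture. The robot stands clear with near-zero force.

Two checks did not match cleanly:
- **Picture differences:** Comparing the punch and driver patches directly gave larger differences (20 and 13.5) than the lens and steel pin. I put this down to changed lighting, since the handle positions agree.
- **Knob across the tray:** The two cameras disagree by about 3 mm on the knob's position across the tray's travel, slightly more than the stated 2 mm calibration.

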